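# Close a two-part plaster mould in a ratchet clamp and keep the pressure on

## Robot

A 7-joint arm with a two-finger parallel gripper is mounted at the origin on a cart in front of the work surface, level with it; the furniture and walls round the work are solid. World frame = base frame: x ahead of the robot, y to its left, z up, the work surface at z = 0. Lengths are in m, angles in rad, forces in N, time in s.
With the tool pointing down it reaches from about 0.4 to 0.875 m from the base axis. Payload 19.3 kg.
Tool frame: the origin (TCP) lies at the very end of the fingers, on their centre line; the grasp point (between the pads) lies 19 mm behind it; z points along the fingers, y is the line along which they close (so a half turn about z gives the same grasp; the last joint's range is limited). The gripper opens to 85 mm and grips with 20 to 120 N. Pads are 22 mm wide; open, the fingers measure 114 mm over their backs; the gripper's body (76 mm by 85 mm) begins 54 mm behind the grasp point. The pads swing forward as they close: fully open they stand 13 mm farther back than shut.
Start: joints at [1.189, 0.521, -0.036, 1.599, 0.021, 1.021, -0.113], TCP at [0.192, -0.595, 0.231] pointing down, gripper open.
Joint ranges: [-2.91, 2.91], [-0.3, 2.13], [-1.5, 1.42], [0.17, 2.43], [-1.26, 4.41], [0.16, 1.93], [-2.52, 2.52]. Speed limits (rad/s): [1.89, 1.89, 2.39, 2.39, 3.01, 3.01, 3.01].

## Interface

Orientations are given as [roll, pitch, yaw] about the fixed x, y, z axes, in that order (R = Rz(yaw) Ry(pitch) Rx(roll)).
In Python, from workcell import bot gives the robot as it stands.
- The arm moves only by the shell command python3 -m crank 'ROWS' [FORCE]. ROWS is a JSON object of lists of equal length, an entry for each row: "travel": the shift along the world's x, y, z in cm, a list of three; "turn": the turn, a rotation vector about the world's x, y, z in degrees, a list of three; "gripper": the closure, from 0 (fully open) to 1 (shut). A call has exactly 5 rows; each row is the pose to reach, as a shift and turn from the pose commanded when the call began; what a row does not reach only later rows make up. A row lasts 1/10 s, in which the tool goes at most 50 mm and 8.59 degrees, less where a joint would pass 70% of its speed; a pose out of reach is approached as far as the arm can. A call with a gripper value outside its range is refused whole. The fingers move at their own pace and stop on an object; FORCE is the grip in N (left out, the last holds). Time passes only in rows, so rows that repeat a pose let the fingers close, or fill a call up. It gives the time, the measured TCP pose, the force, the opening and the grip force at its end, in the units of the state.
- bot.observe(): the state, without advancing time (a new reading comes with each control period).
- bot.grab_frame(name): name is "side" or "top" or "wrist"; returns a dict with "pixels" (420x560x3 uint8, red, green, blue), "fx", "fy", "cx", "cy" (pixels), "extrinsics" (4x4, takes a point from world to camera coordinates). Camera axes: x right, y down, z forward; pixel columns grow to the right and rows downward; lengths in m; the calibration is good to about 2 mm. A picture is of the moment at which its call begins. There is no depth.
- bot.job_done(): hands the job in; it is judged then, once.
The state is a dict: "clock": time; "qpos": joint angles; "qd": joint speeds; "joint_efforts": joint torques, N m; "position": TCP position; "tool_rot": TCP orientation; "force": force on the tool from outside, world axes, zero at the start; "moment": the same for the moment, N m; "grip_width": finger opening in m; "finger_force": force on a finger pad.
Only numpy, scipy, OpenCV 4.12 (cv2) and the standard library are available. Lean on these libraries where they do the work, as an engineer would, in place of code of your own. Each camera call takes 0.05 s, during which the arm holds its last target. There are 200 camera calls.

## Task

Stand the loose plaster mould half on the clamp board, between the two rows of wooden pegs and in the space between the sprung jaw pad and the fixed half, upright and with its knobbed face towards the fixed half, and let go of it. Then pump the clamp's trigger against its handle, letting it spring back between strokes, until the jaw has pushed the loose half right up against the fixed half; do not push the jaw or its pad by hand. Finish while still squeezing the trigger, with the jaw pad pressed about half way in against its spring; never press the pad right in, because the plaster would crack, and leave the other things on the bench alone.

Things in the scene. Friction and masses are not known exactly. Their poses are not given: they have to be found in the camera images.
- clamp: Bench clamp on a fixed plywood board, 365 x 165 x 10 mm (x -40 to 325). Origin: on the worktop under the handle's front face; x = the way the jaw travels (roughly to the robot's left), y across, z up. A dark steel housing (x -20 to 52, y +-20, up to z 98) carries handle and trigger; a wooden end stop 82 mm high stands at x 303, behind the fixed mould half.
- loose_half: Loose half of a plaster mould: off-white block 62 thick (x), 120 wide (y), 85 high (z) mm, 0.4 to 0.6 kg, standing. Origin under it; knobbed face (small round knobs 4 mm proud) at x -29, plain back at x +33. Grasp across the 62. In the clamp its -x must point along the clamp's +x (yaw = clamp's plus half a turn); fully closed its origin is at clamp x 212.
- knob_face (a point): Middle of the knobbed face of the loose half, at half height.
- back_half: The other mould half, same shape, fixed in the clamp against the end stop (origin at clamp x 270, z 10 mm), its knobbed face towards the jaw at clamp x 241 mm, top at z 95 mm.
- seat (a point): Good place for the loose half's origin: on the board, clamp (172, 0, 10) mm. Its back is then at clamp x 139 mm and 40 mm stay free to the fixed half; the pad's face is at 89 to 109 mm. Two rows of four wooden pegs, 10 mm thick, round tops 22 mm above the board, stand at clamp x 135 to 219, y +-67.5 mm: 125 mm clear between the rows.
- squeeze_point (a point): Where to squeeze from above, fingers closing along clamp x: clamp (0, 0, 136) mm, front face of the fixed wooden handle (x -14 to 0, 26 mm wide, top at z 155). Nothing but handle and trigger is above z 100 here. Fingers centred here close to 28 to 30 mm for a full stroke, gently (20 to 25 N is enough); open to 72 mm or more to let the trigger spring fully back.
- trigger (a joint): Angle of the trigger, an aluminium lever 22 mm wide, 10 thick (hinge at clamp x 19, z 84): 0 released, its front face at x +34 mm at the squeeze height; 0.38 rad squeezed, face at +14; rubber stop at 0.42. Sprung open; takes 3 to 16 N. Its pawl drives the jaw's toothed bar (4.5 mm teeth) 38 mm per rad, about 13 mm a full stroke; on the way back it slips over the teeth and the jaw stays.
- jaw (a joint): Jaw advance along clamp x: 0 back, 0.108 m at most; starts between 0 and 0.02. With the mould just closed and the pad not pressed in it is 0.090. With the trigger released only about 3 N of friction keeps it from being pushed back, so firm pressure lasts only while the trigger stays squeezed.
- pad (a joint): How far the jaw's sprung round pad (40 mm across, centre at z 40 mm) is pressed in: 0 free, 0.016 m right in; 1 N per mm. Pushing the loose half along the board also presses it in by some mm.
- pad_face (a point): Middle of the pad's front face (clamp x 89 mm + jaw - pad, z 40 mm).
- white_cup: White cup, 60 mm, a bystander behind the clamp. Origin under it.
- brown_bowl: Brown bowl, 95 mm, a bystander. Origin under it.
- tape: Roll of tape, 84 mm, lying flat, a bystander. Origin under it.

How it is judged:
By the outcome, as a careful person would: the job done as asked, in the order asked, and still so for the second after the job is handed in, while the arm keeps its last pose, push and grip.
It also fails if it takes over 64 s, if anything falls off the work surface, if the arm or the gripper's body presses on something with over 40 N, if the wrist force passes 120 N, or if a joint passes its speed limit or range.

## Working session

There is one attempt and no reset: what is moved stays moved. The work goes in short steps, Python scripts to look and compute and a shell command to move; the robot and the scene stay as the last step left them, time stands still between calls to the robot, and variables do not carry over. Pictures are saved under pics/ and viewed, at most 10 in all, crops included, and the job is handed in when it is done.

```bash
ls; mkdir -p pics
python3 - <<'E'
from workcell import bot
import cv2,numpy as np
np.set_printoptions(precision=4,suppress=True)
s=bot.observe();print({k:np.round(v,3).tolist() for k,v in s.items()})
for n in("side","top"):
    f=bot.grab_frame(n);cv2.imwrite(f'pics/{n}0.png',f["pixels"][:,:,::-1])
    print(n,f["fx"],f["fy"],f["cx"],f["cy"]);print(f["extrinsics"])
E
```

```text
pics
{'clock': 0.0, 'qpos': [1.189, 0.522, -0.036, 1.6, 0.021, 1.021, -0.113], 'qd': [-0.001, 0.001, -0.0, -0.0, -0.001, -0.002, -0.0], 'joint_efforts': [-0.0, -92.711, 1.98, -36.993, 0.018, 0.008, -0.0], 'position': [0.192, -0.595, 0.231], 'tool_rot': [-3.14, 0.0, 0.312], 'force': [0.109, 1.167, -0.715], 'moment': [-0.004, -0.009, 0.017], 'finger_force': 0.0, 'grip_width': 0.085}
side 441.47723949892253 441.47723949892253 283.0805675686539 207.24355932400414
[[-0.9981 -0.0597 -0.0164  0.6163]
 [-0.0187  0.543  -0.8395  0.0258]
 [ 0.0591 -0.8376 -0.5431  1.1666]
 [ 0.      0.      0.      1.    ]]
top 487.7917034187829 487.7917034187829 280.99132740328264 206.39717949009156
[[ 0.0086 -0.9995 -0.0308  0.1427]
 [-0.9864 -0.0034 -0.1642  0.6488]
 [ 0.164   0.0318 -0.986   1.1199]
 [ 0.      0.      0.      1.    ]]
```

View pics/top0.png

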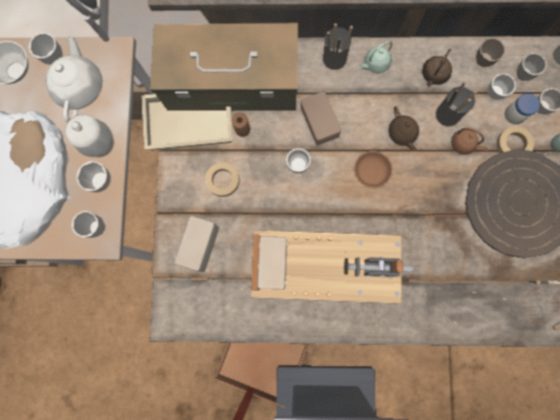

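View pics/side0.png

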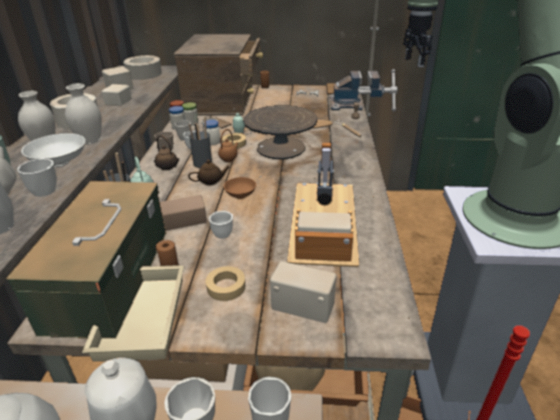

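The top view shows the clamp board (251–402, 232–302), with the end stop on the left and the handle on the right. The loose half is at about (196,243). In the side view its face with small knobs points at the camera (+y). I'll enlarge both for corner positions.

Run:
```python
import cv2,numpy as np
t=cv2.imread('pics/top0.png');s=cv2.imread('pics/side0.png')
a=cv2.resize(t[205:315,165:420],None,fx=3.1,fy=3.1,interpolation=cv2.INTER_CUBIC)
b=cv2.resize(s[130:325,255:375],None,fx=3,fy=3,interpolation=cv2.INTER_CUBIC)
cv2.imwrite('pics/a.png',a);cv2.imwrite('pics/b.png',b);print(a.shape,b.shape)
```

```text
(341, 790, 3) (585, 360, 3)
```

View pics/a.png

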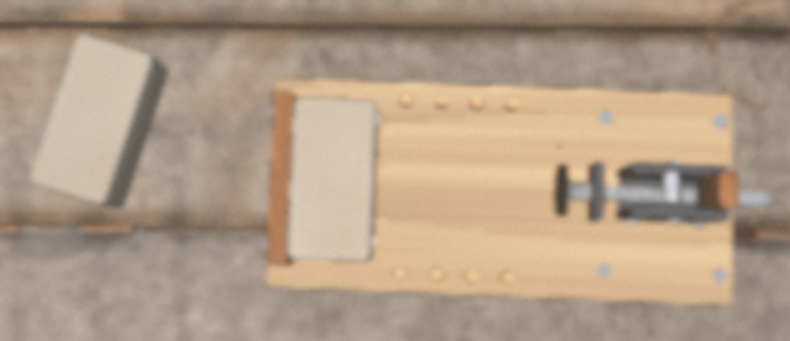

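View pics/b.png

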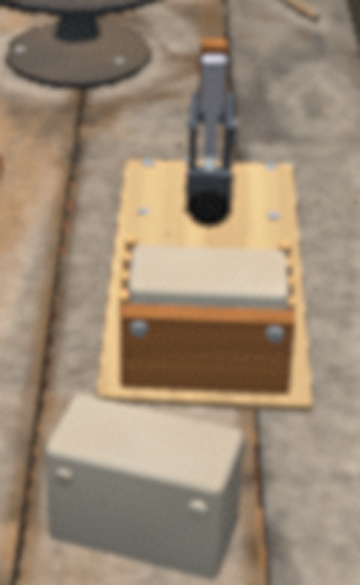

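Enlarged, the peg tops run along (405–512,103) and (400–508,275). The knobs are on the camera-facing (+y) side of the loose half, so it only needs a small turn. Next I'll fit both poses from these points.

```bash
cat > h.py <<'E'
import numpy as np
from scipy.optimize import least_squares
CAM={'side':(441.477,283.08,207.24,np.array([[-0.9981,-0.0597,-0.0164,0.6163],[-0.0187,0.543,-0.8395,0.0258],[0.0591,-0.8376,-0.5431,1.1666]])),
'top':(487.79,280.99,206.40,np.array([[0.0086,-0.9995,-0.0308,0.1427],[-0.9864,-0.0034,-0.1642,0.6488],[0.164,0.0318,-0.986,1.1199]]))}
def proj(c,P):
    f,cx,cy,E=CAM[c] if isinstance(c,str) else c
    q=np.atleast_2d(P)@E[:,:3].T+E[:,3]
    return np.c_[f*q[:,0]/q[:,2]+cx,f*q[:,1]/q[:,2]+cy]
def place(p,L):
    c,s=np.cos(p[2]),np.sin(p[2]);L=np.atleast_2d(L)
    return np.c_[p[0]+c*L[:,0]-s*L[:,1],p[1]+s*L[:,0]+c*L[:,1],L[:,2]]
def fit(obs,p0):
    r=lambda p:np.concatenate([(proj(c,place(p,L))-px).ravel() for c,L,px in obs])
    o=least_squares(r,p0,loss='soft_l1');return o.x,r(o.x).reshape(-1,2)
E
python3 - <<'E'
from h import *
np.set_printoptions(precision=4,suppress=True)
a=lambda P:(np.array(P)+.5)/3.1-.5+[165,205]
b=lambda P:(np.array(P)+.5)/3-.5+[255,130]
xs=[.219,.191,.163,.135]
L=[[x,-.0675,.032] for x in xs]+[[x,.0675,.032] for x in xs]+[[.325,-.0825,.01],[-.04,-.0825,.01],[-.04,.0825,.01],[.325,.0825,.01]]
P=a([[405,101],[441,103],[476,103],[512,104],[400,273],[437,274],[473,276],[508,276],[277,80],[733,97],[733,303],[267,287]])
L2=[[-.04,-.0825,.01],[-.04,.0825,.01],[.325,.0825,.01],[.325,-.0825,.01]]
P2=b([[130,160],[294,163],[310,407],[98,396]])
T=('top',np.array(L),P);S=('side',np.array(L2),P2)
for o in([T],[S],[T,S]):
    p,r=fit(o,[.45,-.2,1.57]);print('clamp',p,np.degrees(p[2]));print(r.round(1).tolist())
T=('top',np.array([[-.029,-.06,.085],[.033,-.06,.085],[.033,.06,.085],[-.029,.06,.085]])[[1,0,3,2]]*0+np.array([[-.029,.06,.085],[.033,.06,.085],[.033,-.06,.085],[-.029,-.06,.085]]),a([[80,34],[153,58],[105,207],[31,180]]))
S=('side',np.array([[.033,.06,.085],[.033,-.06,.085],[-.029,.06,0],[-.029,-.06,0]]),b([[78,394],[244,432],[50,538],[213,577]]))
for o in([T],[S],[T,S]):
    p,r=fit(o,[.45,.1,-1.8]);print('loose',p,np.degrees(p[2]));print(r.round(1).tolist())
E
```

```text
clamp [ 0.5037 -0.1057  1.5431] 88.41283681702902
[[0.2, -0.5], [0.1, -0.8], [0.4, -0.4], [0.3, -0.3], [0.1, 0.3], [-0.1, 0.4], [0.0, 0.2], [0.5, 0.7], [-0.9, -0.2], [-0.2, -0.9], [0.0, 0.9], [-0.7, 0.4]]
clamp [ 0.5023 -0.1038  1.5343] 87.9109829979887
[[-0.6, -0.3], [0.5, 0.6], [1.0, -0.2], [-0.9, -0.2]]
clamp [ 0.5031 -0.1055  1.5402] 88.2459190917587
[[0.2, -0.5], [0.1, -0.8], [0.4, -0.4], [0.3, -0.3], [-0.1, 0.3], [-0.3, 0.4], [-0.1, 0.3], [0.3, 0.7], [-0.8, -0.4], [-0.2, -0.6], [-0.1, 1.2], [-0.9, 0.2], [-1.0, -0.5], [0.1, 0.2], [1.4, -0.8], [-0.4, -0.5]]
loose [ 0.5561  0.3489 -1.8647] -106.83907336090844
[[-0.1, -0.7], [1.1, -0.8], [0.1, 0.4], [-1.1, 1.1]]
loose [ 0.5572  0.3498 -1.8927] -108.44480364311141
[[-0.3, -2.2], [1.0, -1.0], [-1.5, 0.2], [0.4, 3.4]]
loose [ 0.5566  0.3489 -1.8736] -107.35026459963197
[[0.1, -0.9], [1.3, -0.8], [-0.1, 0.3], [-1.3, 0.7], [-0.5, -2.2], [1.1, -1.7], [-1.2, 0.4], [1.1, 2.7]]
```

```bash
python3 -m crank '{"travel":[[3.8,3.1,0],[7.5,6.2,0],[11.3,9.3,0],[15,12.4,0],[18.8,15.5,0]],"turn":[[0,0,8],[0,0,16],[0,0,24],[0,0,32],[0,0,40]],"gripper":[0,0,0,0,0]}' 60
python3 -m crank '{"travel":[[2.4,4.3,0],[4.8,8.6,0],[7.2,12.9,0],[9.6,17.2,0],[12,21.5,0]],"turn":[[0,0,8],[0,0,16],[0,0,24],[0,0,32],[0,0,40]],"gripper":[0,0,0,0,0]}'
python3 -m crank '{"travel":[[1.2,4.7,0],[2.4,9.4,0],[3.6,14.1,0],[4.8,18.8,0],[6,23.5,0]],"turn":[[0,0,8],[0,0,16],[0,0,24],[0,0,32],[0,0,40]],"gripper":[0,0,0,0,0]}'
python3 -m crank '{"travel":[[0,4.7,0],[0,9.4,0],[0,14.1,0],[-0.2,18.8,0],[-0.4,23.5,0]],"turn":[[0,0,5],[0,0,10],[0,0,15],[0,0,20],[0,0,24.9]],"gripper":[0,0,0,0,0]}'
python3 -m crank '{"travel":[[0,4,0],[0,8,0],[0,10.2,0],[0,10.2,0],[0,10.2,0]],"turn":[[0,0,0],[0,0,0],[0,0,0],[0,0,0],[0,0,0]],"gripper":[0,0,0,0,0]}'
python3 - <<'E'
from workcell import bot
import cv2,numpy as np,pickle
f=bot.grab_frame("wrist");cv2.imwrite('pics/w0.png',f["pixels"][:,:,::-1]);pickle.dump(f,open('w0.pkl','wb'))
print(bot.observe()['qpos'],bot.observe()['position'])
E
```

```text
clock: 0.6
position: [0.3808, -0.4384, 0.2313]
tool_rot: [-3.141, 0.0, 1.015]
force: [1.1, -0.9, 1.1]
grip_width: 0.0855
finger_force: 0.0
clock: 1.1
position: [0.5002, -0.2231, 0.2313]
tool_rot: [-3.141, 0.0, 1.714]
force: [1.1, -1.4, -0.7]
grip_width: 0.0852
finger_force: 0.0
clock: 1.6
position: [0.5598, 0.0119, 0.2312]
tool_rot: [-3.141, 0.0, 2.412]
force: [1.9, -0.7, -0.2]
grip_width: 0.0852
finger_force: 0.0
clock: 2.1
position: [0.5554, 0.2468, 0.231]
tool_rot: [-3.141, -0.0, 2.844]
force: [0.7, -1.4, -0.1]
grip_width: 0.0853
finger_force: 0.0
clock: 2.6
position: [0.5554, 0.3472, 0.2307]
tool_rot: [-3.141, -0.0, 2.841]
force: [-0.3, 0.6, -0.1]
grip_width: 0.0856
finger_force: 0.0
[-0.18042202  0.67072712 -0.76368269  1.48631817  0.48371469  1.18057414
  0.24796019] [0.55578805 0.34640674 0.23088563]
```

View pics/w0.png

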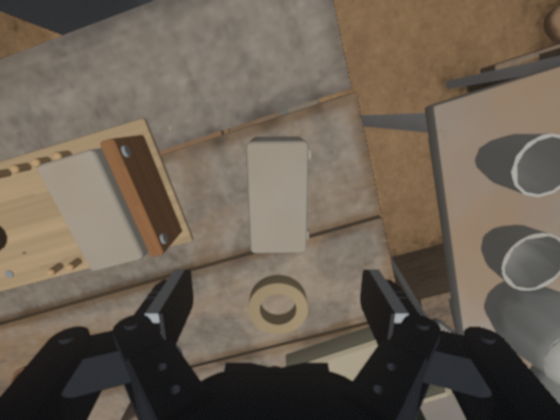

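Block in the wrist view: top face at about (248–307, 140–252), nearly axis-aligned, with the knobs on the right (+y) side. I'll fit it with the wrist calibration.

Run:
```python
from h import *
import pickle,cv2
f=pickle.load(open('w0.pkl','rb'))
im=cv2.cvtColor(np.ascontiguousarray(f['pixels']),cv2.COLOR_RGB2LAB)[110:275,225:330]
# block mask by colour near its centre, 4-corner polygon
d=np.linalg.norm(im.astype(float)-np.median(im[70:100,40:65].reshape(-1,3),0),axis=1+1)
m=(d<14).astype(np.uint8);m=cv2.morphologyEx(m,cv2.MORPH_OPEN,np.ones((7,7)))
c=max(cv2.findContours(m,0,2)[0],key=cv2.contourArea)
r=cv2.minAreaRect(c);print('rect',np.array(r[0])+[225,110],r[1],r[2])
W=(f['fx'],f['cx'],f['cy'],np.array(f['extrinsics'])[:3])
c0=proj(W,[[.5557,.3470,.085]]);print(c0)
L=np.array([[-.029,.06,.085],[.033,.06,.085],[.033,-.06,.085],[-.029,-.06,.085]])
print(proj(W,place([.5563,.349,np.radians(-107.2)],L)))
B=cv2.boxPoints(r)+[225,110]
P=proj(W,place([.5563,.349,np.radians(-107.2)],L))
B=np.array([B[np.argmin(np.linalg.norm(B-p,axis=1))] for p in P])
for Q in(B,np.array([[307,252],[250,252],[248,140],[307,141]])[[0,1,2,3]]):
    Q=np.array([Q[np.argmin(np.linalg.norm(Q-p,axis=1))] for p in P])
    p,r=fit([(W,L,Q)],[.556,.349,-1.87]);print(p,np.degrees(p[2]),r.round(1).tolist())
# TCP axis: where the tool axis appears at z .085
```

```text
rect [277. 197.] (108.0, 58.0) 90.0
[[276.6812717 199.1024951]]
[[305.2423788  252.39365145]
 [248.20912932 252.36356417]
 [244.4780884  138.63649535]
 [309.15730724 138.65836111]]
[ 0.55928826  0.34833899 -1.87022053] -107.15574292281292 [[-0.6, 3.9], [0.6, 3.9], [-3.2, -1.1], [3.3, -1.1]]
[ 0.55775023  0.35048222 -1.87086439] -107.1926338274814 [[-0.1, 1.2], [-0.1, 1.2], [-1.6, -0.3], [4.0, -1.3]]
```

```bash
python3 -m crank '{"travel":[[0,0,-5],[0,0,-10],[0,0,-14],[0,0,-17],[0.05,0.05,-19]],"turn":[[0,0,0],[0,0,0],[0,0,0],[0,0,0],[0,0,0]],"gripper":[0,0,0,0,0]}'
python3 -m crank '{"travel":[[0,0,0],[0,0,0],[0,0,0],[0,0,0],[0,0,0]],"turn":[[0,0,0],[0,0,0],[0,0,0],[0,0,0],[0,0,0]],"gripper":[0.4,0.5,0.6,0.6,0.6]}' 60
python3 -m crank '{"travel":[[0,0,0],[0,0,0],[0,0,3],[0,0,8],[0,0,13]],"turn":[[0,0,0],[0,0,0],[0,0,0],[0,0,0],[0,0,0]],"gripper":[0.6,0.6,0.6,0.6,0.6]}'
python3 -m crank '{"travel":[[0,0,2],[0,0,3],[0,0,3],[0,0,3],[0,0,3]],"turn":[[0,0,3],[0,0,6],[0,0,9],[0,0,12],[0,0,15.5]],"gripper":[0.6,0.6,0.6,0.6,0.6]}'
```

```text
clock: 3.15
position: [0.5561, 0.3457, 0.0391]
tool_rot: [-3.14, -0.001, 2.839]
force: [0.1, -0.3, 0.2]
grip_width: 0.0853
finger_force: 0.0
clock: 3.65
position: [0.5567, 0.3476, 0.0423]
tool_rot: [3.141, 0.001, 2.84]
force: [0.5, -1.6, 3.8]
grip_width: 0.0613
finger_force: 67.2
clock: 4.15
position: [0.5556, 0.3474, 0.1725]
tool_rot: [-3.141, -0.001, 2.841]
force: [1.6, 0.9, -4.8]
grip_width: 0.0614
finger_force: 68.0
clock: 4.65
position: [0.5561, 0.3475, 0.2014]
tool_rot: [-3.141, 0.0, 3.114]
force: [0.4, 0.1, -4.9]
grip_width: 0.0617
finger_force: 68.2
```

```bash
python3 -m crank '{"travel":[[-0.8,-4.9,0],[-1.6,-9.8,0],[-2.4,-14.7,0],[-3.2,-19.2,0],[-4,-23.5,0]],"turn":[[0,0,0],[0,0,0],[0,0,0],[0,0,0],[0,0,0]],"gripper":[0.6,0.6,0.6,0.6,0.6]}'
python3 -m crank '{"travel":[[-0.4,-2.5,0],[-0.75,-4.8,0],[-0.75,-4.8,0],[-0.75,-4.8,-2],[-0.75,-4.8,-4]],"turn":[[0,0,0],[0,0,0],[0,0,0],[0,0,0],[0,0,0]],"gripper":[0.6,0.6,0.6,0.6,0.6]}'
python3 - <<'E'
from workcell import bot
import cv2,numpy as np,pickle
fs={n:bot.grab_frame(n) for n in("wrist","top","side")};pickle.dump(fs,open('f1.pkl','wb'))
w=fs["wrist"]["pixels"][:,:,::-1];t=fs["top"]["pixels"][:,:,::-1];
cv2.imwrite('pics/w1.png',np.vstack([cv2.resize(w[50:300,60:460],None,fx=1.5,fy=1.5,interpolation=2)[:,:600],]))
t=cv2.resize(t[220:315,240:415],None,fx=4,fy=4,interpolation=2)
cv2.imwrite('pics/t1.png',t)
print(bot.observe()['position'],bot.observe()['tool_rot'])
E
```

```text
clock: 5.15
position: [0.5155, 0.1105, 0.2013]
tool_rot: [-3.141, 0.0, 3.111]
force: [1.3, -0.5, -4.4]
grip_width: 0.0613
finger_force: 68.9
clock: 5.65
position: [0.5091, 0.0648, 0.1613]
tool_rot: [3.141, 0.002, 3.111]
force: [0.7, -0.2, -4.7]
grip_width: 0.0616
finger_force: 69.4
[0.50817143 0.0651518  0.16096889] [ 3.14154685e+00 -1.62240295e-03  3.11225609e+00]
```

View pics/w1.png

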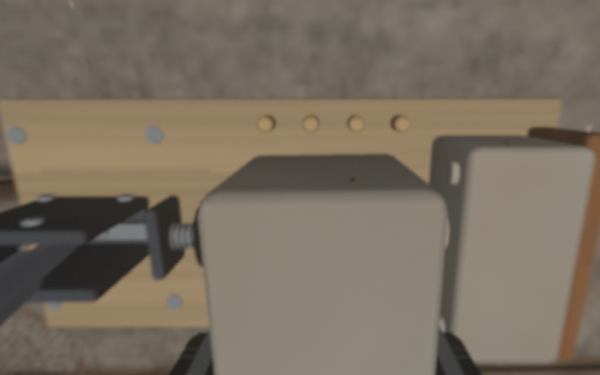

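The block is held squarely above the board. Near pegs are at crop (266–401,124), the block's lower side edge is at row ~155 and its upper edge at ~193. I'll convert these, with subpixel edges, to offsets across the clamp.

```bash
cat >> h.py <<'E'
def back(W,px,z):
    f,cx,cy,E=W;R=E[:,:3];C=-R.T@E[:,3];px=np.atleast_2d(px)
    d=np.c_[(px[:,0]-cx)/f,(px[:,1]-cy)/f,np.ones(len(px))]@R
    return C+d*((z-C[2])/d[:,2])[:,None]
def cam(f): return (f['fx'],f['cx'],f['cy'],np.array(f['extrinsics'])[:3])
E
python3 - <<'E'
from h import *
import pickle,cv2
np.set_printoptions(precision=4,suppress=True)
fs=pickle.load(open('f1.pkl','rb'));W=cam(fs['wrist']);T=cam(fs['top'])
w=lambda P:(np.array(P)+.5)/1.5-.5+[60,50]
print('pegs',back(W,w([[266,123.5],[311,123.5],[356.5,123.5],[401,123.5]]),.032))
print('board edge',back(W,w([[60,100],[500,100]]),.01), 'far edge',back(W,w([[100,327],[180,327]]),.01))
print('block bottom',back(W,w([[265,155],[390,155]]),.119),'top',back(W,w([[230,192],[420,192]]),.204))
cl=[.5035,-.1055,np.radians(88.3)]
print('expected pegs',place(cl,[[x,.0675,.032] for x in(.135,.163,.191,.219)]))
print('expected -x face of block', place(cl,[[.170,.06,.1]]))
g=cv2.cvtColor(fs['wrist']['pixels'],cv2.COLOR_RGB2GRAY).astype(float)
pr=g[100:200,235:320].mean(1);d=np.diff(pr);i=np.argsort(-abs(d))[:12];print([(k+100.5,round(d[k],1)) for k in sorted(i)])
E
```

```text
pegs [[0.4416 0.031  0.032 ]
 [0.4425 0.0579 0.032 ]
 [0.4433 0.0851 0.032 ]
 [0.4441 0.1117 0.032 ]]
board edge [[ 0.4242 -0.1018  0.01  ]
 [ 0.4327  0.178   0.01  ]] far edge [[ 0.5863 -0.1075  0.01  ]
 [ 0.5881 -0.0473  0.01  ]]
block bottom [[0.4504 0.041  0.119 ]
 [0.452  0.093  0.119 ]] top [[0.4491 0.044  0.204 ]
 [0.4504 0.0879 0.204 ]]
expected pegs [[0.44   0.0314 0.032 ]
 [0.4409 0.0594 0.032 ]
 [0.4417 0.0874 0.032 ]
 [0.4425 0.1154 0.032 ]]
expected -x face of block [[0.4486 0.0662 0.1   ]]
[(np.float64(115.5), np.float64(10.4)), (np.float64(116.5), np.float64(9.5)), (np.float64(117.5), np.float64(3.6)), (np.float64(151.5), np.float64(-12.5)), (np.float64(152.5), np.float64(-23.1)), (np.float64(153.5), np.float64(-20.5)), (np.float64(154.5), np.float64(-6.6)), (np.float64(175.5), np.float64(6.3)), (np.float64(176.5), np.float64(8.8)), (np.float64(177.5), np.float64(8.4)), (np.float64(178.5), np.float64(7.2)), (np.float64(179.5), np.float64(5.0))]
```

View pics/t1.png

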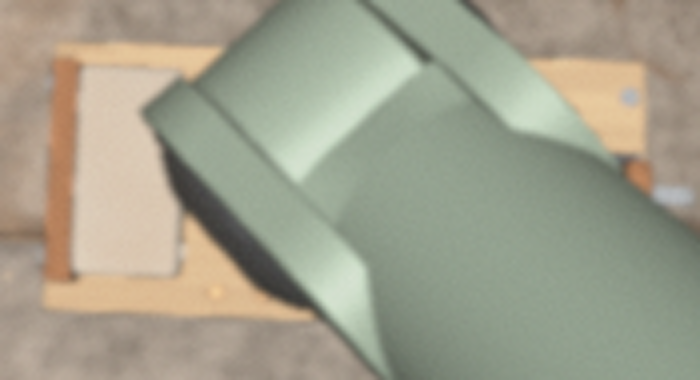

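```bash
python3 -m crank '{"travel":[[-0.1,0,-2],[-0.1,0,-4],[-0.1,0,-6],[-0.1,0,-7.2],[-0.1,0,-7.2]],"turn":[[0,0,0],[0,0,0],[0,0,0],[0,0,0],[0,0,0]],"gripper":[0.6,0.6,0.6,0.6,0.6]}'
python3 - <<'E'
from workcell import bot
import cv2,pickle
f=bot.grab_frame("wrist");pickle.dump(f,open('f2.pkl','wb'))
cv2.imwrite('pics/w2.png',cv2.resize(f["pixels"][70:270,100:360,::-1],None,fx=3,fy=3,interpolation=2))
print(bot.observe()['position'],bot.observe()['tool_rot'],f['fx'],f['extrinsics'])
E
```

```text
clock: 6.3
position: [0.5075, 0.0649, 0.0889]
tool_rot: [-3.142, -0.001, 3.112]
force: [0.1, 0.2, -3.6]
grip_width: 0.0615
finger_force: 68.9
[0.50785484 0.06503025 0.08974142] [ 3.14147411e+00 -7.08121637e-05  3.11171963e+00] 292.15206694239123 [[ 2.97056677e-02  9.99558689e-01 -6.48803302e-06 -7.91680509e-02]
 [ 9.49533576e-01 -2.82169545e-02  3.12393649e-01 -4.77432300e-01]
 [ 3.12255604e-01 -9.28602254e-03 -9.49952740e-01  8.69708224e-02]
 [ 0.00000000e+00  0.00000000e+00  0.00000000e+00  1.00000000e+00]]
```

View pics/w2.png

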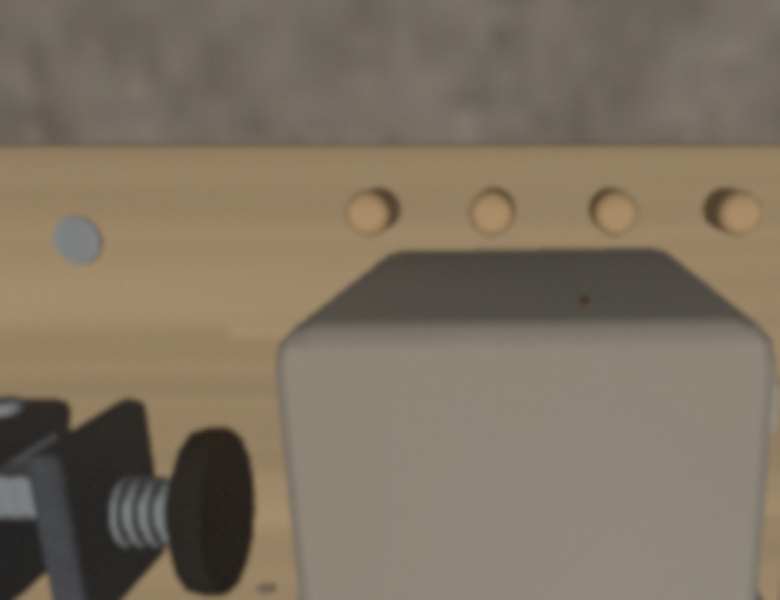

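Pegs: crop row 213, columns 370/493/615/740. Block lower edge: row 251, with its corners at columns ~395 and 660. The pad is clear to the left.

Run:
```python
from h import *
import pickle
np.set_printoptions(precision=4,suppress=True)
f=pickle.load(open('f2.pkl','rb'));W=list(cam(f))
w=lambda P:(np.array(P)+.5)/3-.5+[100,70]
E0=W[3].copy()
for dz in(0,.004,.008):
    E=E0.copy();C=-E[:,:3].T@E[:,3]+[0,0,dz];E[:,3]=-E[:,:3]@C;W[3]=E
    print(dz,'C',C);p=back(W,w([[370,213],[493,213],[615,213],[740,213]]),.032);print('pegs',p[:,:2].tolist(),'span',np.linalg.norm(p[3]-p[0]))
    print('block bottom',back(W,w([[400,251],[655,251]]),.049)[:,:2].tolist(),'board edge',back(W,w([[400,146],[655,146]]),.01)[:,:2].tolist())
    print('block top',back(W,w([[290,330],[765,330]]),.131)[:,:2].tolist())
```

```text
0 C [0.4285 0.0665 0.2318]
pegs [[0.44195570077962776, 0.030600052878534102], [0.44276565573310994, 0.0578544592167243], [0.44356902426987566, 0.08488723733135227], [0.44439214630687013, 0.11258470663593195]] span 0.0820208492916748
block bottom [[0.4485761372898823, 0.03915698302878447], [0.4501329055544674, 0.09154160021327387]] board edge [[0.4280093990716229, 0.03522035085909354], [0.42983121303641386, 0.09652214439074008]]
block top [[0.4482603544687809, 0.037906994860065296], [0.4499047543027413, 0.09324146749191434]]
0.004 C [0.4285 0.0665 0.2358]
pegs [[0.44222447907175627, 0.029881827324751205], [0.4430506522231817, 0.05768196445317371], [0.44387010707424734, 0.08525603556753208], [0.44470971096133727, 0.11350810736917083]] span 0.08366320034287887
block bottom [[0.4490148117110904, 0.03855922884157941], [0.45060565154797627, 0.09209034053809631]] board edge [[0.42799996179753813, 0.034656713428360894], [0.4298546361013262, 0.09706421684889235]]
block top [[0.44904347737649275, 0.03677318076201587], [0.45075315417706247, 0.09430423992211237]]
0.008 C [0.4285 0.0665 0.2398]
pegs [[0.44249325736388484, 0.029163601770968314], [0.4433356487132534, 0.057509469689623116], [0.44417118987861914, 0.08562483380371189], [0.4450272756158045, 0.11443150810240973]] span 0.08530555139408297
block bottom [[0.44945348613229863, 0.037961474654374355], [0.45107839754148515, 0.09263908086291874]] board edge [[0.42799052452345343, 0.03409307599762825], [0.42987805916623856, 0.09760628930704461]]
block top [[0.44982660028420474, 0.03563936666396645], [0.4516015540513837, 0.09536701235231042]]
```

Clearance across the clamp is within 1 mm of centred, the yaw is parallel (1.7° both), and the seat reads clamp x ≈172. Lowering with a +0.5 mm x trim.

```bash
python3 -m crank '{"travel":[[0.05,0,-0.8],[0.05,0,-1.6],[0.05,0,-2.4],[0.05,0,-2.9],[0.05,0,-3.3]],"turn":[[0,0,0],[0,0,0],[0,0,0],[0,0,0],[0,0,0]],"gripper":[0.6,0.6,0.6,0.6,0.6]}'
python3 -m crank '{"travel":[[0,0,-0.1],[0,0,-0.2],[0,0,-0.3],[0,0,-0.4],[0,0,-0.4]],"turn":[[0,0,0],[0,0,0],[0,0,0],[0,0,0],[0,0,0]],"gripper":[0.6,0.6,0.6,0.6,0.6]}' 30
```

```text
clock: 6.85
position: [0.5081, 0.0647, 0.0558]
tool_rot: [-3.142, -0.0, 3.111]
force: [-0.7, -0.1, -4.1]
grip_width: 0.0612
finger_force: 69.1
clock: 7.35
position: [0.5082, 0.0646, 0.0523]
tool_rot: [3.142, 0.0, 3.111]
force: [0.1, -0.3, -5.3]
grip_width: 0.0614
finger_force: 69.4
```

```bash
python3 -m crank '{"travel":[[0,0,-0.05],[0,0,-0.1],[0,0,-0.15],[0,0,-0.2],[0,0,-0.2]],"turn":[[0,0,0],[0,0,0],[0,0,0],[0,0,0],[0,0,0]],"gripper":[0.6,0.6,0.6,0.6,0.6]}'
```

```text
clock: 7.85
position: [0.5083, 0.0647, 0.0521]
tool_rot: [-3.14, 0.001, 3.111]
force: [-15.3, -5.1, 46.1]
grip_width: 0.0617
finger_force: 74.2
```

```bash
python3 -m crank '{"travel":[[0,0,0.1],[0,0,0.15],[0,0,0.15],[0,0,0.15],[0,0,0.15]],"turn":[[0,0,0],[0,0,0],[0,0,0],[0,0,0],[0,0,0]],"gripper":[0.6,0.6,0.3,0.15,0.1]}' 25
python3 -m crank '{"travel":[[0,0,1],[0,0,3],[0,0,6],[0,0,10],[0,0,14]],"turn":[[0,0,0],[0,0,0],[0,0,0],[0,0,0],[0,0,0]],"gripper":[0.1,0.1,0.1,0.1,0.1]}'
python3 - <<'E'
from workcell import bot
import cv2,pickle
f=bot.grab_frame("wrist");pickle.dump(f,open('f3.pkl','wb'))
cv2.imwrite('pics/w3.png',cv2.resize(f["pixels"][:330,:,::-1],None,fx=1.4,fy=1.4,interpolation=2))
E
```

```text
clock: 8.35
position: [0.5084, 0.0647, 0.0518]
tool_rot: [3.141, 0.0, 3.111]
force: [0.5, 0.1, -0.4]
grip_width: 0.0768
finger_force: 0.0
clock: 8.85
position: [0.5077, 0.0649, 0.1937]
tool_rot: [3.141, -0.001, 3.112]
force: [0.0, -0.5, 0.5]
grip_width: 0.0765
finger_force: 0.0
```

View pics/w3.png

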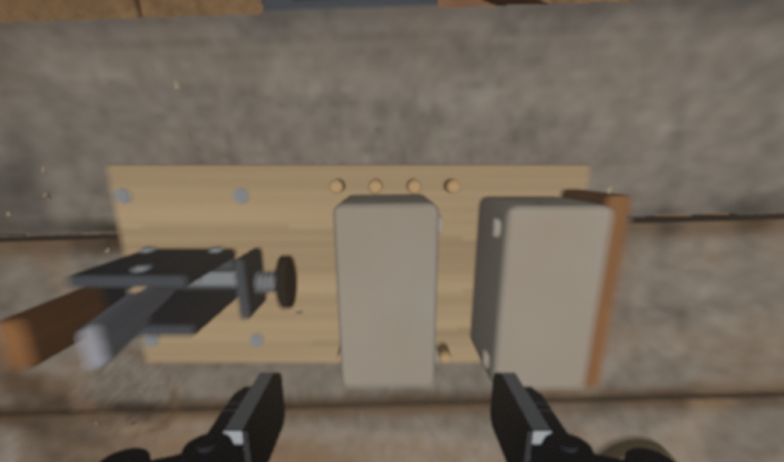

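The block stands between the peg rows with its knobs facing the fixed half. Handle and trigger tips are visible at the left (20,345 and 92,345). Moving over the handle, then down around it and squeezing gently.

```bash
python3 -m crank '{"travel":[[0,-4,1],[-0.1,-8,2],[-0.2,-12,2],[-0.3,-16,2],[-0.35,-17,2]],"turn":[[0,0,0],[0,0,0],[0,0,0],[0,0,0],[0,0,0]],"gripper":[0.0,0.0,0.0,0.0,0.0]}' 25
python3 -m crank '{"travel":[[0,0,-2],[0,0,-4],[0,0,-6],[0,0,-8],[0,0,-9.5]],"turn":[[0,0,0],[0,0,0],[0,0,0],[0,0,0],[0,0,0]],"gripper":[0.0,0.0,0.0,0.0,0.0]}'
python3 -c "
from workcell import bot
s=bot.observe();print(s['qpos'],s['position'],s['force'])
import pickle;pickle.dump({n:bot.grab_frame(n) for n in('side','top','wrist')},open('g0.pkl','wb'))"
python3 -m crank '{"travel":[[0,0,0],[0,0,0],[0,0,0],[0,0,0],[0,0,0]],"turn":[[0,0,0],[0,0,0],[0,0,0],[0,0,0],[0,0,0]],"gripper":[0.3,0.5,0.65,0.66,0.66]}' 25
```

```text
clock: 9.4
position: [0.5041, -0.1097, 0.212]
tool_rot: [-3.14, -0.0, 3.106]
force: [-0.8, -0.8, -0.6]
grip_width: 0.0855
finger_force: 0.0
clock: 9.9
position: [0.5045, -0.1048, 0.1161]
tool_rot: [3.141, -0.0, 3.112]
force: [0.6, -0.6, 0.1]
grip_width: 0.0852
finger_force: 0.0
[ 0.65954267  0.62474484 -0.7813268   1.95765608  0.60517809  0.8085944
  1.07731768] [ 0.50454387 -0.10479716  0.11611275] [ 0.59732601 -0.61145954  0.13652887]
clock: 10.55
position: [0.5054, -0.1062, 0.1181]
tool_rot: [-3.14, 0.002, 3.111]
force: [-1.1, -3.2, 11.3]
grip_width: 0.0295
finger_force: 14.4
```

```bash
O='{"travel":[[0,0,0],[0,0,0],[0,0,0],[0,0,0],[0,0,0]],"turn":[[0,0,0],[0,0,0],[0,0,0],[0,0,0],[0,0,0]],"gripper":[0,0,0,0,0]}'; : 
python3 -m crank '{"travel":[[0,0,0],[0,0,0],[0,0,0],[0,0,0],[0,0,0]],"turn":[[0,0,0],[0,0,0],[0,0,0],[0,0,0],[0,0,0]],"gripper":[0,0,0,0,0]}' 25 | grep -E "grip|clock|finger"
python3 -c "
from workcell import bot
import pickle,cv2,numpy as np
d={n:bot.grab_frame(n) for n in('side','top','wrist')};pickle.dump(d,open('g1.pkl','wb'))
g=pickle.load(open('g0.pkl','rb'))
r=lambda i,y,x,k:cv2.resize(np.ascontiguousarray(i[y[0]:y[1],x[0]:x[1],::-1]),None,fx=k,fy=k,interpolation=2)
rows=[np.hstack([r(q['wrist']['pixels'],(60,330),(130,560),.93),r(q['side']['pixels'],(150,230),(290,370),3.14)]) for q in(g,d)]
im=np.vstack(rows)[:600,:800];cv2.imwrite('pics/cmp.png',im);print(im.shape)
for q in(g,d): print(np.array(q['side']['pixels'])[195:207,318:332].mean(2).round().astype(int)[::3].tolist())"
python3 -m crank '{"travel":[[0,0,0],[0,0,0],[0,0,0],[0,0,0],[0,0,0]],"turn":[[0,0,0],[0,0,0],[0,0,0],[0,0,0],[0,0,0]],"gripper":[0.5,0.65,0.66,0.66,0.66]}' | grep -E "grip|clock|finger"
```

```text
clock: 11.05
grip_width: 0.0856
finger_force: 0.0
(502, 651, 3)
[[201, 199, 201, 198, 199, 200, 201, 201, 201, 201, 198, 200, 200, 199], [196, 197, 198, 198, 199, 199, 199, 201, 200, 201, 201, 200, 199, 201], [201, 200, 200, 202, 200, 202, 202, 202, 202, 203, 201, 201, 202, 200], [146, 149, 148, 148, 150, 149, 149, 150, 152, 153, 153, 155, 154, 154]]
[[199, 199, 199, 200, 201, 200, 202, 201, 201, 201, 200, 201, 200, 199], [198, 196, 197, 198, 199, 198, 199, 201, 203, 199, 201, 200, 201, 200], [200, 201, 199, 202, 201, 202, 200, 201, 203, 199, 202, 202, 202, 200], [146, 149, 149, 147, 148, 150, 149, 149, 151, 152, 152, 155, 154, 154]]
clock: 11.7
grip_width: 0.0294
finger_force: 16.5
```

View pics/cmp.png

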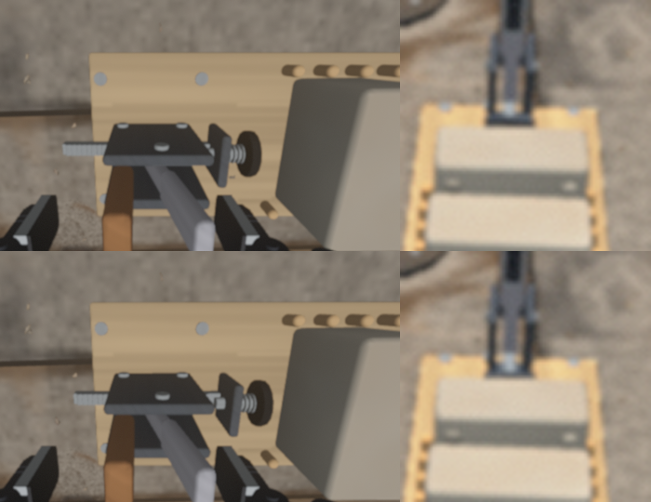

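Between strokes 0 and 1, the toothed bar's tail, jaw plate and pad all moved right by about 11 crop px (plate at crop ~(220→230,155), pad at ~(250→260,155)). The block did not move. The arm is fixed now, so I'll track the pad, plate and block numerically in the wrist frames.

```bash
cat > m.py <<'E'
import sys,pickle,cv2,os
from h import *
from workcell import bot
g0=pickle.load(open('g0.pkl','rb'))['wrist'];W=cam(g0)
G=lambda f:cv2.cvtColor(np.ascontiguousarray(f['pixels']),cv2.COLOR_RGB2GRAY).astype(np.float32)
cl=[.5045,-.1055,np.radians(88.3)]
def mm(ref,img,box,z,lo=-5,hi=120):
    x0,x1,y0,y1=box;t=ref[y0:y1,x0:x1]
    a=max(0,x0+lo);b=min(560,x1+hi);s=img[y0-2:y1+2,a:b]
    r=cv2.matchTemplate(s,t,cv2.TM_CCOEFF_NORMED);_,v,_,(i,j)=cv2.minMaxLoc(r)
    d=0.
    if 0<i<r.shape[1]-1: l,c,h=r[j,i-1:i+2];d=.5*(l-h)/(l-2*c+h)
    return a+i+d-x0,v
def px(x,y,z): return proj(W,place(cl,[[x,y,z]]))[0]
if __name__=='__main__':
    n=sys.argv[1]
    f=pickle.load(open(n,'rb'))['wrist'] if os.path.exists(n) else bot.grab_frame('wrist')
    if not os.path.exists(n): pickle.dump({'wrist':f},open(n,'wb'))
    A=G(g0);B=G(f)
    k=(px(.1,0,.04)-px(.06,0,.04))[0]/40
    for nm,box in(('tail',(194,215,206,232)),('plate',(350,378,192,262)),('pad',(386,414,198,252)),('block',(425,470,150,200))):
        d,v=mm(A,B,box,0);print(nm,'px %.2f mm %.1f corr %.2f'%(d,d/k,v))
    print('prof',B[216:232,340:480:3].mean(0).round().astype(int).tolist())
E
python3 - <<'E'
from m import *
print('px/mm',(px(.1,0,.04)-px(.06,0,.04))[0]/40, 'pad face at 89,109:',px(.089,0,.04),px(.109,0,.04),'block top back edge',px(.139,0,.095),px(.139,.06,.01))
E
python3 m.py g0.pkl; python3 m.py g1.pkl; python3 m.py g2.pkl
```

```text
px/mm 1.2564069755772507 pad face at 89,109: [388.21903464 223.02099429] [413.34389734 223.02080663] block top back edge [501.75312031 253.44802573] [443.93298937 142.64850674]
tail px 0.01 mm 0.0 corr 1.00
plate px -0.01 mm -0.0 corr 1.00
pad px 0.04 mm 0.0 corr 1.00
block px -0.01 mm -0.0 corr 1.00
prof [58, 58, 59, 61, 77, 88, 95, 53, 48, 59, 82, 86, 88, 117, 110, 102, 119, 101, 57, 40, 42, 50, 50, 55, 150, 158, 158, 158, 158, 158, 156, 104, 71, 72, 73, 74, 75, 75, 76, 76, 77, 78, 79, 79, 79, 80, 80]
tail px 11.99 mm 9.5 corr 0.96
plate px 11.49 mm 9.1 corr 0.90
pad px 12.08 mm 9.6 corr 0.99
block px 0.02 mm 0.0 corr 1.00
prof [64, 64, 65, 65, 70, 91, 108, 90, 124, 121, 114, 54, 48, 54, 80, 86, 89, 113, 113, 101, 119, 103, 52, 39, 40, 48, 49, 49, 136, 158, 157, 107, 70, 72, 73, 74, 74, 75, 75, 76, 77, 78, 78, 79, 79, 80, 80]
tail px 28.27 mm 22.5 corr 0.71
plate px 30.97 mm 24.7 corr 0.82
pad px 33.46 mm 26.6 corr 0.75
block px 0.90 mm 0.7 corr 1.00
prof [70, 71, 71, 72, 72, 83, 103, 137, 155, 147, 156, 158, 158, 112, 101, 124, 122, 97, 51, 52, 56, 81, 89, 89, 94, 121, 105, 106, 104, 37, 36, 36, 46, 46, 46, 68, 76, 76, 77, 78, 78, 80, 80, 81, 81, 82, 82]
```

```bash
for i in 1; do
python3 -m crank '{"travel":[[0,0,0],[0,0,0],[0,0,0],[0,0,0],[0,0,0]],"turn":[[0,0,0],[0,0,0],[0,0,0],[0,0,0],[0,0,0]],"gripper":[0,0,0,0,0]}' | grep -E "grip|finger"
done
python3 m.py g3.pkl
python3 -m crank '{"travel":[[0,0,0],[0,0,0],[0,0,0],[0,0,0],[0,0,0]],"turn":[[0,0,0],[0,0,0],[0,0,0],[0,0,0],[0,0,0]],"gripper":[0.5,0.65,0.66,0.66,0.66]}' | grep -E "grip|finger"
python3 m.py g4.pkl
python3 -m crank '{"travel":[[0,0,0],[0,0,0],[0,0,0],[0,0,0],[0,0,0]],"turn":[[0,0,0],[0,0,0],[0,0,0],[0,0,0],[0,0,0]],"gripper":[0,0,0,0,0]}' | grep -E "grip|finger"
python3 m.py g5.pkl
python3 -m crank '{"travel":[[0,0,0],[0,0,0],[0,0,0],[0,0,0],[0,0,0]],"turn":[[0,0,0],[0,0,0],[0,0,0],[0,0,0],[0,0,0]],"gripper":[0.5,0.65,0.66,0.66,0.66]}' | grep -E "grip|finger"
python3 m.py g6.pkl
```

```text
grip_width: 0.0856
finger_force: 0.0
tail px 27.36 mm 21.8 corr 0.70
plate px 29.98 mm 23.9 corr 0.83
pad px 33.15 mm 26.4 corr 0.75
block px 0.35 mm 0.3 corr 1.00
prof [65, 66, 66, 66, 71, 87, 110, 137, 151, 141, 152, 154, 153, 94, 115, 122, 119, 78, 49, 49, 57, 81, 86, 87, 92, 112, 110, 95, 94, 34, 35, 36, 45, 45, 45, 70, 73, 74, 74, 75, 76, 77, 78, 79, 79, 80, 80]
grip_width: 0.0291
finger_force: 16.5
tail px 16.59 mm 13.2 corr 0.59
plate px 47.71 mm 38.0 corr 0.75
pad px 52.42 mm 41.7 corr 0.79
block px 0.88 mm 0.7 corr 1.00
prof [70, 71, 72, 72, 73, 84, 103, 138, 154, 148, 155, 146, 155, 148, 154, 150, 157, 157, 146, 74, 110, 122, 121, 82, 50, 50, 51, 72, 87, 88, 89, 115, 106, 98, 98, 33, 33, 32, 41, 45, 44, 62, 80, 80, 81, 82, 82]
grip_width: 0.0851
finger_force: 0.0
tail px 15.75 mm 12.5 corr 0.59
plate px 46.53 mm 37.0 corr 0.77
pad px 51.80 mm 41.2 corr 0.81
block px 0.34 mm 0.3 corr 1.00
prof [65, 66, 66, 67, 71, 87, 109, 137, 151, 141, 151, 143, 149, 145, 147, 148, 153, 153, 133, 77, 121, 119, 117, 67, 49, 49, 51, 73, 84, 85, 90, 106, 111, 90, 80, 32, 32, 32, 42, 44, 43, 66, 77, 78, 79, 79, 80]
grip_width: 0.0294
finger_force: 16.4
tail px 16.66 mm 13.3 corr 0.60
plate px 63.17 mm 50.3 corr 0.66
pad px 68.33 mm 54.4 corr 0.78
block px 13.08 mm 10.4 corr 1.00
prof [70, 70, 71, 72, 72, 80, 102, 134, 154, 145, 154, 145, 153, 148, 151, 151, 147, 153, 144, 153, 143, 154, 155, 139, 71, 105, 120, 120, 113, 55, 49, 48, 50, 69, 84, 86, 97, 95, 111, 88, 68, 31, 31, 34, 43, 43, 46]
```

```bash
cat > n.py <<'E'
from m import *
def edge(p,lev,a,b,sign):
    for i in range(a,b):
        if sign*(p[i]-lev)>=0>sign*(p[i+1]-lev)if sign>0 else False: return i+(p[i]-lev)/(p[i]-p[i+1])
def meas(n):
    if not os.path.exists(n): pickle.dump({q:bot.grab_frame(q) for q in('wrist','side')},open(n,'wb'))
    A=G(g0);B=G(pickle.load(open(n,'rb'))['wrist'])
    c,_=mm(A,B,(200,250,120,165),0,-5,5)   # camera drift from the fixed bolt/board
    pl,_=mm(A,B,(350,378,192,262),0,-5,150);bl,v=mm(A,B,(425,470,150,200),0,-5,90)
    p=B[216:232].mean(0);s=int(350+pl-4)
    e1=edge(p,80,s,s+24,1);e2=edge(p,55,(int(e1)+22),min(558,int(e1)+55),1)
    f=lambda v:'None' if v is None else '%.2f'%v
    print(n,'cam %.2f plate %.2f block %.2f (%.2f) e1 %s e2 %s d %s'%(c,pl-c,bl-c,v,f(e1),f(e2),f(e2-e1) if e1 and e2 else None))
if __name__=='__main__':
    for n in sys.argv[1:]:meas(n)
E
python3 n.py g0.pkl g1.pkl g2.pkl g3.pkl g4.pkl g5.pkl g6.pkl
python3 -m crank '{"travel":[[0,0,0],[0,0,0],[0,0,0],[0,0,0],[0,0,0]],"turn":[[0,0,0],[0,0,0],[0,0,0],[0,0,0],[0,0,0]],"gripper":[0,0,0,0,0]}' | grep -E "grip|finger"
python3 n.py g7.pkl
python3 -m crank '{"travel":[[0,0,0],[0,0,0],[0,0,0],[0,0,0],[0,0,0]],"turn":[[0,0,0],[0,0,0],[0,0,0],[0,0,0],[0,0,0]],"gripper":[0.5,0.65,0.66,0.66,0.66]}' | grep -E "grip|finger"
python3 n.py g8.pkl
```

```text
g0.pkl cam 0.01 plate -0.01 block -0.01 (1.00) e1 359.51 e2 394.12 d 34.62
g1.pkl cam 1.06 plate 10.43 block -1.05 (1.00) e1 371.80 e2 405.90 d 34.09
g2.pkl cam 1.99 plate 28.99 block -1.08 (1.00) e1 391.65 e2 425.81 d 34.16
g3.pkl cam 1.13 plate 28.86 block -0.78 (1.00) e1 390.90 e2 425.31 d 34.41
g4.pkl cam 1.99 plate 45.72 block -1.11 (1.00) e1 396.60 e2 443.50 d 46.90
g5.pkl cam 1.13 plate 45.40 block -0.80 (1.00) e1 396.15 e2 442.87 d 46.72
g6.pkl cam 2.01 plate 61.16 block 11.07 (1.00) e1 411.14 e2 460.45 d 49.31
grip_width: 0.0855
finger_force: 0.0
g7.pkl cam 1.13 plate 61.06 block 11.62 (1.00) e1 410.91 e2 459.91 d 49.00
grip_width: 0.0294
finger_force: 16.7
g8.pkl cam 2.03 plate 81.49 block 26.67 (0.99) e1 442.91 e2 477.71 d 34.81
```

Run:
```python
from m import *
S=CAM['side']
f=lambda x:proj('side',place(cl,[[x,0,.095]]))[0]
for x in(.110,.139,.201,.225,.241):print(x,f(x).round(2))
for n in('g0.pkl','g8.pkl'):
    d=pickle.load(open(n,'rb'));B=G(d['side']);c=int(f(.2)[0])
    print(n,[(r,int(v)) for r,v in enumerate(B[170:225,c-12:c+12].mean(1).round(),170)])
```

```text
0.11 [324.73 183.63]
0.139 [324.61 189.33]
0.201 [324.34 202.4 ]
0.225 [324.22 207.8 ]
0.241 [324.15 211.52]
g0.pkl [(170, 110), (171, 113), (172, 112), (173, 108), (174, 107), (175, 109), (176, 111), (177, 109), (178, 106), (179, 105), (180, 104), (181, 106), (182, 115), (183, 131), (184, 145), (185, 146), (186, 142), (187, 132), (188, 117), (189, 123), (190, 162), (191, 196), (192, 206), (193, 205), (194, 204), (195, 204), (196, 203), (197, 203), (198, 203), (199, 203), (200, 204), (201, 205), (202, 199), (203, 182), (204, 153), (205, 128), (206, 121), (207, 121), (208, 121), (209, 120), (210, 120), (211, 134), (212, 167), (213, 198), (214, 208), (215, 208), (216, 207), (217, 207), (218, 206), (219, 206), (220, 206), (221, 206), (222, 206), (223, 207), (224, 207)]
g8.pkl [(170, 119), (171, 121), (172, 121), (173, 116), (174, 115), (175, 118), (176, 119), (177, 118), (178, 115), (179, 113), (180, 112), (181, 112), (182, 115), (183, 126), (184, 139), (185, 143), (186, 143), (187, 144), (188, 145), (189, 146), (190, 146), (191, 144), (192, 141), (193, 141), (194, 153), (195, 178), (196, 199), (197, 205), (198, 205), (199, 204), (200, 204), (201, 204), (202, 203), (203, 203), (204, 203), (205, 203), (206, 204), (207, 201), (208, 186), (209, 159), (210, 132), (211, 135), (212, 168), (213, 198), (214, 208), (215, 207), (216, 207), (217, 207), (218, 206), (219, 206), (220, 206), (221, 206), (222, 206), (223, 206), (224, 207)]
```

```bash
cat >> n.py <<'E'
    for n in sys.argv[1:]:
        d=pickle.load(open(n,'rb'))
        if 'side' in d: print(n,'side',G(d['side'])[192:216,312:336].mean(1).round().astype(int).tolist())
E
python3 -m crank '{"travel":[[0,0,0],[0,0,0],[0,0,0],[0,0,0],[0,0,0]],"turn":[[0,0,0],[0,0,0],[0,0,0],[0,0,0],[0,0,0]],"gripper":[0,0,0,0,0]}' | grep -E "grip|finger"
python3 n.py g9.pkl
python3 -m crank '{"travel":[[0,0,0],[0,0,0],[0,0,0],[0,0,0],[0,0,0]],"turn":[[0,0,0],[0,0,0],[0,0,0],[0,0,0],[0,0,0]],"gripper":[0.5,0.65,0.66,0.66,0.66]}' | grep -E "grip|finger"
python3 n.py g10.pkl
python3 -m crank '{"travel":[[0,0,0],[0,0,0],[0,0,0],[0,0,0],[0,0,0]],"turn":[[0,0,0],[0,0,0],[0,0,0],[0,0,0],[0,0,0]],"gripper":[0,0,0,0,0]}' | grep -E "clock|grip|finger"
python3 n.py g11.pkl
```

```text
grip_width: 0.0849
finger_force: 0.0
g9.pkl cam 1.12 plate 78.09 block 27.07 (0.99) e1 426.68 e2 477.25 d 50.58
g9.pkl side [143, 142, 152, 178, 199, 205, 204, 204, 204, 204, 203, 203, 203, 203, 204, 200, 186, 158, 133, 136, 167, 198, 208, 208]
grip_width: 0.0296
finger_force: 16.7
g10.pkl cam 2.02 plate 98.95 block 42.66 (0.98) e1 460.13 e2 495.22 d 35.09
g10.pkl side [142, 140, 139, 141, 146, 160, 183, 200, 205, 204, 204, 204, 203, 203, 203, 203, 203, 204, 201, 194, 193, 202, 207, 207]
clock: 16.85
grip_width: 0.0856
finger_force: 0.0
g11.pkl cam 1.11 plate 100.00 block 43.24 (0.99) e1 459.63 e2 494.77 d 35.15
g11.pkl side [144, 141, 139, 141, 146, 160, 183, 201, 205, 204, 204, 204, 203, 203, 203, 203, 204, 204, 201, 194, 194, 202, 207, 207]
```

```bash
sed -i 's/int(e1)+22/int(e1)+14/' n.py
python3 -m crank '{"travel":[[0,0,0],[0,0,0],[0,0,0],[0,0,0],[0,0,0]],"turn":[[0,0,0],[0,0,0],[0,0,0],[0,0,0],[0,0,0]],"gripper":[0.2,0.3,0.365,0.365,0.365]}' 25| grep -E "grip|finger"
python3 n.py g12.pkl
python3 -c "
from m import *
for n in('g11.pkl','g12.pkl'):print(G(pickle.load(open(n,'rb'))['wrist'])[216:232,430:530:2].mean(0).round().astype(int).tolist())"
```

```text
grip_width: 0.0543
finger_force: 2.8
g12.pkl cam -0.29 plate 102.06 block 44.60 (0.98) e1 460.87 e2 493.10 d 32.23
g12.pkl side [144, 142, 140, 141, 143, 153, 175, 198, 205, 205, 204, 203, 203, 204, 203, 203, 203, 204, 203, 199, 198, 204, 207, 207]
[142, 132, 143, 146, 145, 124, 90, 74, 73, 93, 114, 114, 114, 113, 106, 72, 45, 44, 44, 44, 43, 43, 48, 60, 73, 78, 80, 78, 75, 97, 85, 86, 75, 30, 27, 27, 26, 27, 34, 38, 38, 37, 41, 65, 72, 73, 73, 73, 74, 73]
[147, 140, 140, 149, 150, 141, 98, 73, 71, 91, 117, 116, 116, 116, 114, 98, 57, 46, 46, 45, 45, 44, 46, 54, 68, 78, 81, 81, 79, 87, 100, 67, 46, 29, 28, 28, 27, 28, 35, 39, 39, 38, 42, 67, 74, 75, 75, 75, 76, 75]
```

```bash
cat > k.py <<'E'
from m import *
def edges(n):
    B=G(pickle.load(open(n,'rb'))['wrist']);c,_=mm(G(g0),B,(200,250,120,165),0,-5,5)
    p=B[216:232].mean(0)
    cr=lambda i,l:i+(p[i]-l)/(p[i]-p[i+1])
    # plate: first run of >=9 px below 66 ; pad: next run of >=14 px below 56
    def run(s,l,k):
        for i in range(s,556-k):
            if p[i]>=l and (p[i+1:i+1+k]<l).all(): return i
    a=run(346,66,9);e1=cr(a,75 if p[a]>75 else 66)
    b=run(a+12,52,12);e2=cr(b,52)
    j=b+2
    while p[j+1]<54:j+=1
    bl,v=mm(G(g0),B,(425,470,150,200),0,-5,90)
    return c,e1-c,e2-c,cr(j,54)-c,bl-c
if __name__=='__main__':
    R=[]
    for n in sys.argv[1:]:
        if not os.path.exists(n): pickle.dump({q:bot.grab_frame(q) for q in('wrist','side')},open(n,'wb'))
    for i in range(99):
        n='g%d.pkl'%i
        if not os.path.exists(n):break
        try:R.append((i,)+edges(n))
        except Exception as ex:print(n,ex)
    R=np.array(R);fr=R[:,0]<=5
    for r in R:
        print('%d cam %.2f e1 %.2f e2 %.2f e3 %.2f block %.2f | e2-e1 %.2f e3-e1 %.2f'%(*r,r[3]-r[2],r[4]-r[2]))
    for k in(3,4):
        q=np.polyfit(R[fr,2],R[fr,k]-R[fr,2],1);print('free fit',k,q,'compression px',(np.polyval(q,R[:,2])-(R[:,k]-R[:,2])).round(2))
E
python3 k.py
```

```text
g0.pkl unsupported operand type(s) for +: 'NoneType' and 'int'
g1.pkl unsupported operand type(s) for +: 'NoneType' and 'int'
2 cam 1.99 e1 390.29 e2 423.92 e3 441.70 block -1.08 | e2-e1 33.63 e3-e1 51.42
3 cam 1.13 e1 389.99 e2 424.31 e3 442.25 block -0.78 | e2-e1 34.31 e3-e1 52.25
4 cam 1.99 e1 407.35 e2 441.62 e3 460.39 block -1.11 | e2-e1 34.27 e3-e1 53.04
5 cam 1.13 e1 407.92 e2 441.84 e3 460.88 block -0.80 | e2-e1 33.93 e3-e1 52.96
6 cam 2.01 e1 424.43 e2 458.55 e3 476.71 block 11.07 | e2-e1 34.12 e3-e1 52.28
7 cam 1.13 e1 424.26 e2 458.89 e3 477.28 block 11.62 | e2-e1 34.63 e3-e1 53.01
8 cam 2.03 e1 441.12 e2 475.80 e3 494.83 block 26.67 | e2-e1 34.68 e3-e1 53.71
9 cam 1.12 e1 441.97 e2 476.26 e3 495.46 block 27.07 | e2-e1 34.30 e3-e1 53.50
10 cam 2.02 e1 458.33 e2 493.32 e3 513.39 block 42.66 | e2-e1 34.99 e3-e1 55.06
11 cam 1.11 e1 459.20 e2 493.78 e3 514.02 block 43.24 | e2-e1 34.57 e3-e1 54.81
12 cam -0.29 e1 461.40 e2 493.69 e3 515.31 block 44.60 | e2-e1 32.29 e3-e1 53.91
free fit 3 [6.54404148e-03 3.14248688e+01] compression px [ 0.35 -0.33 -0.18  0.17  0.08 -0.43 -0.37  0.02 -0.56 -0.14  2.15]
free fit 4 [ 0.06631354 25.96750244] compression px [ 0.43 -0.42 -0.06  0.06  1.83  1.09  1.51  1.78  1.3   1.6   2.65]
```

```bash
python3 -m crank '{"travel":[[0,0,0],[0,0,0],[0,0,0],[0,0,0],[0,0,0]],"turn":[[0,0,0],[0,0,0],[0,0,0],[0,0,0],[0,0,0]],"gripper":[0.4,0.43,0.46,0.46,0.46]}' 25| grep -E "grip|finger"
python3 k.py g13.pkl | tail -4; python3 n.py g13.pkl|tail -1
```

```text
grip_width: 0.0462
finger_force: 3.4
12 cam -0.29 e1 461.40 e2 493.69 e3 515.31 block 44.60 | e2-e1 32.29 e3-e1 53.91
13 cam -0.60 e1 463.69 e2 494.13 e3 515.24 block 44.68 | e2-e1 30.43 e3-e1 51.55
free fit 3 [6.54404148e-03 3.14248688e+01] compression px [ 0.35 -0.33 -0.18  0.17  0.08 -0.43 -0.37  0.02 -0.56 -0.14  2.15  4.02]
free fit 4 [ 0.06631354 25.96750244] compression px [ 0.43 -0.42 -0.06  0.06  1.83  1.09  1.51  1.78  1.3   1.6   2.65  5.17]
g13.pkl side [144, 141, 140, 141, 143, 152, 175, 198, 205, 205, 204, 204, 203, 203, 203, 203, 203, 204, 203, 199, 198, 204, 207, 207]
```

```bash
python3 -m crank '{"travel":[[0,0,0],[0,0,0],[0,0,0],[0,0,0],[0,0,0]],"turn":[[0,0,0],[0,0,0],[0,0,0],[0,0,0],[0,0,0]],"gripper":[0.5,0.54,0.57,0.57,0.57]}' 25
python3 k.py g14.pkl | tail -3; python3 n.py g14.pkl|tail -1
```

```text
clock: 18.65
position: [0.5054, -0.1029, 0.1174]
tool_rot: [3.139, 0.001, 3.113]
force: [-2.4, 14.0, 9.7]
grip_width: 0.0371
finger_force: 7.2
  8.15]
free fit 4 [ 0.06631354 25.96750244] compression px [ 0.43 -0.42 -0.06  0.06  1.83  1.09  1.51  1.78  1.3   1.6   2.65  5.17
  8.14]
g14.pkl side [144, 141, 139, 141, 144, 152, 176, 198, 206, 205, 204, 204, 203, 203, 203, 203, 203, 204, 203, 199, 198, 204, 207, 207]
```

```bash
python3 -m crank '{"travel":[[0,0,0],[0,0,0],[0,0,0],[0,0,0],[0,0,0]],"turn":[[0,0,0],[0,0,0],[0,0,0],[0,0,0],[0,0,0]],"gripper":[0.6,0.625,0.625,0.625,0.625]}' 25
python3 k.py g15.pkl | tail -6; python3 n.py g15.pkl|tail -1
```

```text
clock: 19.25
position: [0.5054, -0.1047, 0.1176]
tool_rot: [3.141, 0.002, 3.112]
force: [-1.3, 3.5, 13.4]
grip_width: 0.0324
finger_force: 9.4
14 cam -2.27 e1 465.73 e2 492.05 e3 514.43 block 44.26 | e2-e1 26.32 e3-e1 48.71
15 cam 0.11 e1 466.40 e2 492.95 e3 515.09 block 44.52 | e2-e1 26.54 e3-e1 48.69
free fit 3 [6.54404148e-03 3.14248688e+01] compression px [ 0.35 -0.33 -0.18  0.17  0.08 -0.43 -0.37  0.02 -0.56 -0.14  2.15  4.02
  8.15  7.93]
free fit 4 [ 0.06631354 25.96750244] compression px [ 0.43 -0.42 -0.06  0.06  1.83  1.09  1.51  1.78  1.3   1.6   2.65  5.17
  8.14  8.21]
g15.pkl side [143, 141, 140, 141, 144, 152, 175, 198, 205, 205, 204, 204, 203, 203, 203, 203, 203, 203, 203, 199, 198, 204, 207, 207]
```

Run:
```python
from m import *
F={i:G(pickle.load(open('g%d.pkl'%i,'rb'))['wrist']) for i in range(10,16)}
for i in F: print(i,F[i][216:232,446:526:2].mean(0).round().astype(int).tolist())
for nm,box in(('plateL',(452,476,195,262)),('plateTop',(450,485,188,215)),('pad',(494,530,200,256)),('bar',(380,420,210,235)),('board',(200,250,120,165)),('peg',(440,520,120,160)),('blk',(500,555,140,190))):
    print(nm,[tuple(np.round(mm(F[11],F[i],box,0,-8,25),2)) for i in F])
```

```text
10 [68, 81, 113, 116, 116, 116, 112, 83, 48, 46, 46, 46, 45, 45, 49, 62, 75, 81, 82, 81, 78, 98, 96, 84, 86, 36, 28, 28, 27, 28, 34, 40, 39, 39, 41, 62, 75, 75, 75, 75]
11 [73, 93, 114, 114, 114, 113, 106, 72, 45, 44, 44, 44, 43, 43, 48, 60, 73, 78, 80, 78, 75, 97, 85, 86, 75, 30, 27, 27, 26, 27, 34, 38, 38, 37, 41, 65, 72, 73, 73, 73]
12 [71, 91, 117, 116, 116, 116, 114, 98, 57, 46, 46, 45, 45, 44, 46, 54, 68, 78, 81, 81, 79, 87, 100, 67, 46, 29, 28, 28, 27, 28, 35, 39, 39, 38, 42, 67, 74, 75, 75, 75]
13 [72, 95, 119, 119, 116, 116, 116, 114, 97, 57, 45, 46, 45, 45, 45, 45, 53, 68, 78, 81, 81, 79, 85, 89, 40, 28, 28, 28, 28, 29, 36, 39, 39, 38, 46, 70, 74, 75, 75, 75]
14 [98, 118, 119, 118, 116, 115, 115, 114, 102, 62, 45, 45, 45, 45, 44, 44, 51, 65, 76, 80, 81, 73, 49, 31, 28, 28, 27, 28, 30, 38, 40, 39, 38, 52, 73, 75, 75, 75, 76, 76]
15 [75, 84, 114, 118, 118, 116, 116, 116, 116, 112, 87, 48, 45, 45, 45, 45, 44, 46, 56, 71, 79, 81, 80, 66, 40, 29, 28, 28, 28, 28, 34, 39, 40, 39, 42, 64, 74, 75, 75, 75]
plateL [(np.float64(0.5), np.float64(0.99)), (np.float64(-0.02), np.float64(1.
[... 860 characters left out ...]
rd [(np.float64(0.92), np.float64(1.0)), (np.float64(0.01), np.float64(1.0)), (np.float64(-1.43), np.float64(0.99)), (np.float64(-1.73), np.float64(1.0)), (np.float64(-3.41), np.float64(0.99)), (np.float64(-0.99), np.float64(1.0))]
peg [(np.float64(0.56), np.float64(1.0)), (np.float64(-0.0), np.float64(1.0)), (np.float64(-1.31), np.float64(0.99)), (np.float64(-1.6), np.float64(0.98)), (np.float64(-3.71), np.float64(0.98)), (np.float64(-0.97), np.float64(0.99))]
blk [(np.float64(0.9), np.float64(0.99)), (np.float64(-0.01), np.float64(1.0)), (np.float64(-1.09), np.float64(0.98)), (np.float64(-1.44), np.float64(0.98)), (np.float64(-3.74), np.float64(0.98)), (np.float64(-1.62), np.float64(1.0))]
```

```bash
python3 -m crank '{"travel":[[0,0,0],[0,0,0],[0,0,0],[0,0,0],[0,0,0]],"turn":[[0,0,0],[0,0,0],[0,0,0],[0,0,0],[0,0,0]],"gripper":[0.64,0.65,0.655,0.655,0.655]}' 25
python3 k.py g16.pkl | tail -6; python3 n.py g16.pkl|tail -1
python3 - <<'E'
from m import *
F={i:G(pickle.load(open('g%d.pkl'%i,'rb'))['wrist']) for i in(11,15,16)}
for nm,box in(('bar',(380,420,210,235)),('board',(200,250,120,165)),('peg',(440,520,120,160)),('blk',(500,555,140,190))):
    print(nm,[np.round(mm(F[11],F[i],box,0,-8,25),2).tolist() for i in F])
E
```

```text
clock: 19.85
position: [0.5054, -0.1058, 0.1177]
tool_rot: [-3.141, 0.002, 3.111]
force: [-3.0, -3.6, 19.2]
grip_width: 0.0297
finger_force: 21.3
15 cam 0.11 e1 466.40 e2 492.95 e3 515.09 block 44.52 | e2-e1 26.54 e3-e1 48.69
16 cam 1.69 e1 467.90 e2 494.65 e3 515.29 block 44.49 | e2-e1 26.74 e3-e1 47.39
free fit 3 [6.54404148e-03 3.14248688e+01] compression px [ 0.35 -0.33 -0.18  0.17  0.08 -0.43 -0.37  0.02 -0.56 -0.14  2.15  4.02
  8.15  7.93  7.74]
free fit 4 [ 0.06631354 25.96750244] compression px [ 0.43 -0.42 -0.06  0.06  1.83  1.09  1.51  1.78  1.3   1.6   2.65  5.17
  8.14  8.21  9.61]
g16.pkl side [142, 141, 140, 141, 143, 152, 175, 198, 205, 204, 204, 203, 203, 203, 203, 203, 203, 204, 202, 199, 198, 204, 207, 207]
bar [[-0.0, 1.0], [0.9, 0.99], [-7.09, 0.98]]
board [[0.01, 1.0], [-0.99, 1.0], [0.54, 0.99]]
peg [[-0.0, 1.0], [-0.97, 0.99], [0.54, 0.99]]
blk [[-0.01, 1.0], [-1.62, 1.0], [0.49, 0.99]]
```

The pad is in about 7.5 of 16 mm, the mould is closed, and the block has stopped moving. Holding the squeeze once more to confirm it is steady, then handing in.

```bash
python3 -m crank '{"travel":[[0,0,0],[0,0,0],[0,0,0],[0,0,0],[0,0,0]],"turn":[[0,0,0],[0,0,0],[0,0,0],[0,0,0],[0,0,0]],"gripper":[0.655,0.655,0.655,0.655,0.655]}' 25 | grep -E "force|grip"
python3 k.py g17.pkl | grep -E "^1[67] "; python3 -c "
from workcell import bot
print(bot.job_done())"
```

```text
force: [-2.9, -3.9, 19.5]
grip_width: 0.0297
finger_force: 21.3
16 cam 1.69 e1 467.90 e2 494.65 e3 515.29 block 44.49 | e2-e1 26.74 e3-e1 47.39
17 cam 1.68 e1 467.90 e2 494.66 e3 515.29 block 44.49 | e2-e1 26.76 e3-e1 47.39
the job is handed in; nothing more can be done
None
```

The job is handed in, with no verdict returned: by the camera measurements the jaw has pushed the loose half up against the fixed half, and the trigger is still squeezed with the pad about 7.5 of 16 mm in.

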